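# Set the filter slide and close the split filter housing

## Robot

A 6-joint arm with a two-finger parallel gripper is mounted at the origin on the work surface. World frame = base frame: x ahead of the robot, y to its left, z up, the work surface at z = 0. Lengths are in m, angles in rad, forces in N, time in s.
With the tool pointing down it reaches from about 0.3 to 0.75 m from the base axis. Payload 8.5 kg.
Tool frame: the origin (TCP) lies midway between the tips of the shut fingers; the grasp point (between the pads) lies 19 mm behind it (bot.pinch_z is the distance from the TCP to the grasp point, in m); z points along the fingers, y is the line along which they close (so a half turn about z gives the same grasp; the last joint's range is limited). The gripper opens to 88 mm and grips with 3 to 60 N. Pads are 18 mm wide; open, the fingers measure 123 mm over their backs; the gripper's body (75 mm by 187 mm) begins 45 mm behind the grasp point.
Start: joints at [-1.35, 0.381, 1.297, -0, 1.464, -0.215], TCP at [0.232, -0.499, 0.239] pointing down, gripper open.
Joint ranges: [-3.11, 3.11], [-0.89, 2.33], [0.22, 2.48], [-1.42, 4.56], [0.17, 2.85], [-2.88, 2.88]. Speed limits (rad/s): [2.39, 2.39, 3.14, 3.14, 3.14, 3.14].

## Interface

Orientations are given as a unit quaternion [x, y, z, w].
In Python, from cell import bot gives the robot as it stands.
- The arm moves only by the tool servo_tool, never from a script. Its argument "targets" is one flat list of numbers, 5 for each row, row after row: the finger opening in cm, from 0 to 8.81, then the shift along the tool's x, y, z in cm, then the turn about the tool's z in rad. In form: [jaw, x, y, z, roll, jaw, x, y, z, roll, ...]. A call has 1 to 10 rows; each row shifts and turns the commanded pose from where the row before left it, along the tool's axes as they then stand; what a row does not reach is not made up. A row lasts 1/10 s, in which the tool goes at most 50 mm and 8.59 degrees, less where a joint would pass 70% of its speed; a pose out of reach is approached as far as the arm can. A call is refused whole if a number of a shift passes 5 or a number of a turn 0.15, either way. A call with a gripper value outside its range is refused whole. The fingers move at their own pace and stop on an object; "grip_force" is the grip in N (left out, the last holds). Time passes only in rows, so rows that do not move let the fingers close. It gives the time, the measured TCP pose, the force, the opening and the grip force at its end, in the units of the state.
- bot.get_obs(): the state, without advancing time (a new reading comes with each control period).
- bot.grab_frame(name): name is "side" or "top" or "wrist"; returns a dict with "image" (420x560x3 uint8, blue, green, red), "z_map" (420x560 float32, m along the optical axis (not along the pixel's ray), 0 where there is no reading), "intrinsics" (3x3 intrinsics, pixels), "pose" (4x4, takes a point from camera to world coordinates). Camera axes: x right, y up, looking along -z (the intrinsics and any distortion apply to the point x, -y, -z); pixel columns grow to the right and rows downward; lengths in m; the calibration is good to about 2 mm. A picture is of the moment at which its call begins.
- bot.hand_in(): hands the job in; it is judged then, once.
The state is a dict: "time": time; "joint_positions": joint angles; "joint_vel": joint speeds; "tau": joint torques, N m; "position": TCP position; "eef_rot": TCP orientation; "wrist_force": force on the tool from outside, world axes, zero at the start; "torque": the same for the moment, N m; "gripper_width": finger opening in m; "finger_force": force on a finger pad.
Only numpy, scipy, OpenCV 4.12 (cv2) and the standard library are available. Lean on these libraries where they do the work, as an engineer would, in place of code of your own. Each camera call takes 0.05 s, during which the arm holds its last target. There are 200 camera calls.

## Task

On the microscope bench, slide the black grip of the filter slide along its track until it lines up with the small brass index pointer. Then fit the loose dark grey upper half (the plate with the white grip block) of the filter housing onto the two dowels of the grey lower half, thick dowel in the large hole, leaving the slide where it was set, and press it fully down against its sprung seal until the two halves meet all round. Finish while still holding the pair pressed together (the seal pushes the upper half up again if let go), and leave everything else on the bench where it is.

Things in the scene. Friction and masses are not known exactly. Their poses are not given: they have to be found in the camera images.
- lower_half: grey lower half of the housing, fixed to the table, yaw within 0.35 rad: a block 80 (x) x 130 (y) x 45 mm high with a rectangular mouth in its flat top face; origin at the centre of the block's underside, z up, y from the thin to the thick dowel, the slide track along its -x side (the robot's side). The two dowels stand 104 mm apart on its middle line.
- dowel_thin (a point): foot of the thin steel dowel (8 mm diameter), on its axis, level with the lower half's top face, 45 mm above the table. Each dowel stands 20 mm above that face; its top 6 mm taper, here to 3 mm across.
- dowel_thick (a point): the same for the thick steel dowel (12 mm diameter, tapering to 7 mm at the tip).
- hole_thin (a point): centre of the small through hole (10 mm diameter, for the thin dowel), at the underside of the loose dark grey upper half: a plate 80 (x) x 130 (y) x 16 mm, about 0.35 kg, lying flat on the table the right way up. Its y axis points from the small to the large hole, 104 mm apart on its middle line. Closed, its underside meets the lower half's top face and it covers the block exactly.
- hole_thick (a point): the same for the large through hole (14 mm diameter, for the thick dowel, which does not fit the small hole).
- upper_grip (a point): centre of the white grip block on top of the upper half, half-way between the holes: 24 mm (the upper half's x, grip across this) x 60 mm (y) x 40 mm high, from 16 to 56 mm above the plate's underside; this point is 36 mm above the underside.
- seal (a joint): how far the sprung black seal frame (56 x 88 mm, around the lower half's mouth) is pressed down, m: 0 free, standing 5 mm proud of the top face; 0.005 flush with it. It takes 6 N to start and 11 N in all to press flush (the upper half's weight, about 3.5 N, counts towards it), and springs back.
- slide_grip (a point): centre of the black slide grip, 22 mm (x) x 18 mm (y, along the track) x 45 mm high, a white line across its top. It stands on a dark track 44 mm wide, 190 mm long, top 30 mm above the table, along the lower half's -x side; its path lies 60 mm from the line through the dowels. Axes as those of the lower half. The slide stays where it is left (friction 2 N).
- filter_slide (a joint): position of the slide along its 100 mm travel, m: 0 at the end nearest the thin dowel, growing along the lower half's y towards the thick dowel; at 0.05 it is half-way between the dowels.
- index_tip (a point): tip of the brass index pointer fixed on the outer edge of the slide track, 3 mm high, 12 mm wide, pointing at the grip's path; the tip is 12.5 mm to the -x side of that path's middle line. Axes as those of the lower half: the slide is set when the grip's centre has the same y along the track as this tip.
- objective: steel microscope objective standing upright, 34 mm across, 55 mm high; origin at its underside. A bystander, leave alone.
- port_cap: flat black round cap, 40 mm across, 18 mm high; origin at its underside. A bystander.
- oil_bottle: small closed bottle, 32 mm across, 60 mm high; origin at its underside. A bystander.
- aperture_plate: black plate with two large equal holes, 60 x 130 x 12 mm, lying flat; origin at its underside. A bystander, not part of the housing.
- slide_box: closed grey box, 90 x 80 x 32 mm; origin at its underside. A bystander.
- power_block: white power block, 110 x 60 x 40 mm; origin at its underside. A bystander.
- screwdriver: screwdriver with a red handle lying on the table, some 200 mm long. A bystander.
There are look-alikes about, which are no part of the job. Leave any blue, brown or turquoise look-alike of the part that bears hole_thin alone.

How it is judged:
By the outcome, as a careful person would: the job done as asked, in the order asked, and still so for the second after the job is handed in, while the arm keeps its last pose, push and grip.
It also fails if it takes over 66 s, if anything falls off the work surface, if the arm or the gripper's body presses on something with over 40 N, if the wrist force passes 120 N, or if a joint passes its speed limit or range.

## Working session

There is one attempt and no reset: what is moved stays moved. The work goes in short steps, Python scripts to look and compute and a tool call to move; the robot and the scene stay as the last step left them, time stands still between calls to the robot, and variables do not carry over. Pictures are saved under pics/ and viewed, at most 11 in all, crops included, and the job is handed in when it is done.

Besides the shell and the picture viewer there is one more tool, called after ">>>" as a command line: name --argument value ..., lists and objects as JSON in quotes. servo_tool: Moves the arm, as the interface text tells. Its arguments: {"type":"object","properties":{"targets":{"type":"array"},"grip_force":{"type":"number"}},"required":["targets"]}

```bash
mkdir -p pics; cat > h.py <<'E'
import numpy as np, cv2
from cell import bot
def grab(n,name=None):
    f=bot.grab_frame(n)
    np.savez(f'{n}.npz',**f)
    if name: cv2.imwrite(f'pics/{name}.png',f['image'])
    return f
def load(n): return dict(np.load(f'{n}.npz'))
def ray(f,u,v):
    K=f['intrinsics'];p=cv2.undistortPoints(np.array([[[u,v]]],float),K,f.get('distortion',None))[0,0]
    T=f['pose'];d=T[:3,:3]@np.array([p[0],-p[1],-1]);return T[:3,3],d
def plane(f,u,v,z):
    o,d=ray(f,u,v);return o+d*(z-o[2])/d[2]
def cloud(f):
    K=f['intrinsics'];D=f['z_map'];v,u=np.mgrid[:420,:560]
    P=np.stack([(u-K[0,2])/K[0,0]*D,-(v-K[1,2])/K[1,1]*D,-D],-1)
    return P@f['pose'][:3,:3].T+f['pose'][:3,3]
E
python3 - <<'E'
from h import *
for n in('top','side'):
    f=grab(n); print(n,f.keys(),f['intrinsics'].tolist(),f['pose'].round(3).tolist())
    cv2.imwrite(f'pics/{n}0.png',cv2.resize(f['image'],(800,600),interpolation=cv2.INTER_CUBIC))
o=bot.get_obs();print(o)
E
```

```text
top dict_keys(['image', 'z_map', 'intrinsics', 'pose']) [[544.5539112158231, 0.0, 280.37938868064856], [0.0, 544.5539112158231, 212.301374877541], [0.0, 0.0, 1.0]] [[-0.011, 0.984, -0.176, 0.235], [-1.0, -0.01, 0.007, 0.011], [0.005, 0.176, 0.984, 1.812], [0.0, 0.0, 0.0, 1.0]]
side dict_keys(['image', 'z_map', 'intrinsics', 'pose']) [[455.0889512162091, 0.0, 279.05189411105704], [0.0, 455.0889512162091, 215.18197736256687], [0.0, 0.0, 1.0]] [[-0.929, 0.293, -0.227, 0.255], [-0.371, -0.724, 0.582, 0.724], [0.006, 0.625, 0.781, 1.022], [0.0, 0.0, 0.0, 1.0]]
{'time': 0.1, 'joint_positions': array([-1.35029036e+00,  3.81119167e-01,  1.29813689e+00,  7.75586201e-06,
        1.46356719e+00, -2.15286089e-01]), 'joint_vel': array([-0.00056713, -0.00192786, -0.00232881, -0.0003177 , -0.0015037 ,
       -0.00079368]), 'tau': array([ 5.94473822e-03, -4.38647211e+01, -2.24911165e+01,  7.15915952e-02,
        3.42038297e-02, -9.13649819e-05]), 'position': array([ 0.23212463, -0.49835666,  0.2382208 ]), 'eef_rot': array([ 9.76354343e-01,  2.16175433e-01,  2.24950485e-06, -6.15303819e-04]), 'wrist_force': array([-0.70301637,  0.29189812, -0.79842701]), 'torque': array([ 0.01165233,  0.00075736, -0.00311365]), 'finger_force': 0.0, 'gripper_width': 0.08777707953566517}
```

View pics/top0.png

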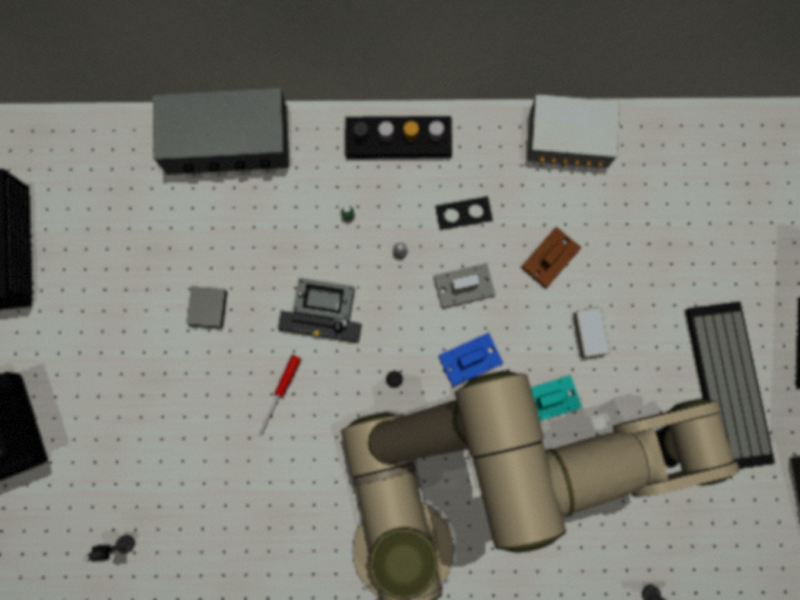

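View pics/side0.png

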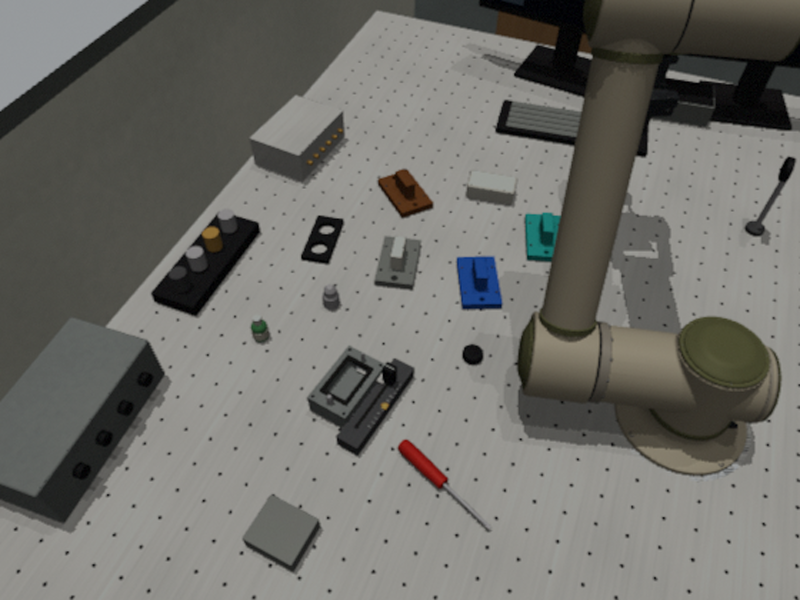

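The top view (800 px scale) shows five plates that could be the upper half:
- Grey with a white grip at (464,286).
- Blue at (470,360), brown at (551,257) and turquoise at (555,398), all excluded look-alikes.
- Black at (464,212), which is the aperture plate.

Only the grey one fits the description. The lower half is at (323,300), with its track, black grip (~340,325) and brass pointer (316,333). I'll confirm with a crop and get rough positions.

```bash
python3 - <<'E'
from h import *
f=load('top')
for n,u,v,z in [('upper',464,283,.056),('lower',323,299,.045),('sgrip',340,324,.075),('index',316,333,.033),('trackL',280,320,.03),('trackR',360,334,.03)]:
    print(n,plane(f,u*.7,v*.7,z).round(4))
g=load('side')
for n,u,v,z in [('upper',399,240,.056),('sgrip',390,368,.075),('index',384,407,.033)]:
    print('side',n,plane(g,u*.7,v*.7,z).round(4))
t=f['image'];s=g['image']
a=cv2.resize(t[170:230,295:355],(400,400),interpolation=cv2.INTER_CUBIC)
b=cv2.resize(s[155:215,250:310],(400,400),interpolation=cv2.INTER_CUBIC)
cv2.imwrite('pics/crop1.png',np.hstack([a,b]))
E
```

```text
upper [ 0.5953 -0.1479  0.056 ]
lower [0.5632 0.1777 0.045 ]
sgrip [0.4998 0.1361 0.075 ]
index [0.4858 0.1944 0.033 ]
trackL [0.5175 0.2783 0.03  ]
trackR [0.4829 0.0931 0.03  ]
side upper [ 0.6019 -0.1631  0.056 ]
side sgrip [0.4946 0.1486 0.075 ]
side index [0.4844 0.2017 0.033 ]
```

View pics/crop1.png

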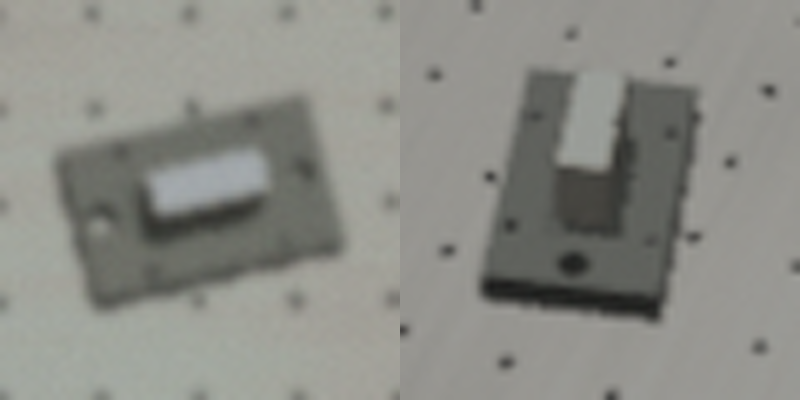

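The crop confirms the grey plate with the white grip. Its larger-looking hole is on the left (crop (100,220)) and the smaller one on the right (305,165). The track's y axis is at about -0.18 rad and the plate's yaw about +0.26 rad. I'm moving over the slide first.

>>> servo_tool --targets '[8.8,3,-2.8,0,0,8.8,3,-2.8,0,0,8.8,3,-2.8,0,0,8.8,3,-2.8,0,0,8.8,3,-2.8,0,0,8.8,3,-2.8,0,0,8.8,3,-2.8,0,0,8.8,3,-2.8,0,0,8.8,3,-2.8,0,0,8.8,3,-2.8,0,0]'

```text
time: 1.1
position: [0.3861, -0.1164, 0.2387]
eef_rot: [0.976, 0.216, -0.0, -0.0]
wrist_force: [0.8, -0.6, -0.1]
gripper_width: 0.088
finger_force: 0.0
```

>>> servo_tool --targets '[8.8,3,-2.8,0,0,8.8,3,-2.8,0,0,8.8,3,-2.8,0,0,8.8,3,-2.8,0,0,8.8,3,-2.8,0,0,8.8,0,0,0,0.12,8.8,0,0,0,0.12,8.8,0,0,0,0.12,8.8,0,0,0,0.12,8.8,0,0,0,0.12]'

```text
time: 2.1
position: [0.4626, 0.0722, 0.2385]
eef_rot: [0.996, -0.084, -0.0, -0.0]
wrist_force: [-0.2, -1.0, 0.4]
gripper_width: 0.0879
finger_force: 0.0
```

```bash
python3 - <<'E'
from h import *
f=grab('wrist'); o=bot.get_obs(); print(o['position'],o['eef_rot'],o['time'])
cv2.imwrite('pics/w1.png',cv2.resize(f['image'],(800,600)));print(f['pose'].round(3).tolist(),f['intrinsics'].tolist())
f=grab('top')
E
```

```text
[0.46263575 0.07217247 0.2384734 ] [ 9.96180406e-01 -8.73181345e-02 -3.76731105e-04  4.50473431e-06] 2.15
[[-0.167, 0.933, 0.32, 0.546], [-0.986, -0.158, -0.054, 0.059], [0.0, -0.324, 0.946, 0.384], [0.0, 0.0, 0.0, 1.0]] [[336.9217412832574, 0.0, 274.22896761921385], [0.0, 336.9217412832574, 204.12629058577025], [0.0, 0.0, 1.0]]
```

View pics/w1.png

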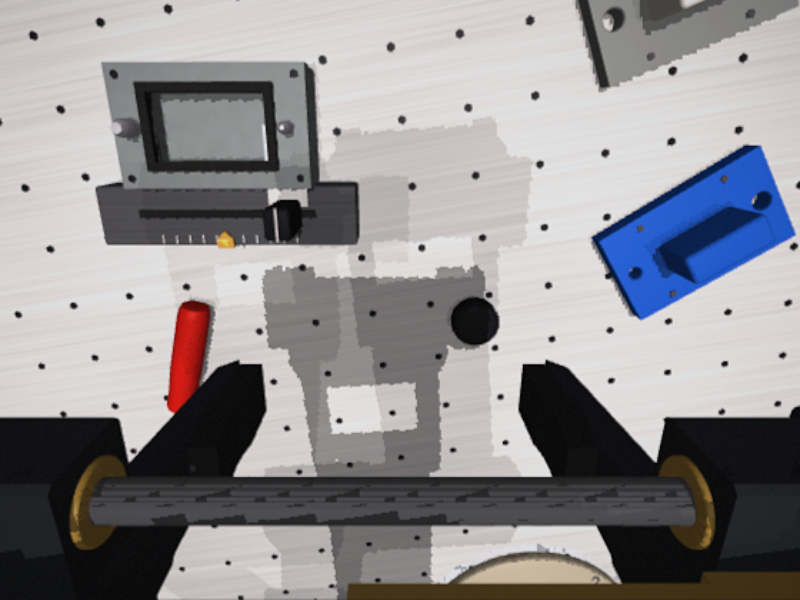

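The wrist view (800 px scale) shows:
- The lower half at (210,125), with the thick dowel on the left (125,128) and the thin one on the right (285,128).
- The brass pointer tip at (225,232) and the slide grip at (283,220) with its white line.

I'll shift left and measure from there.

>>> servo_tool --targets '[8.8,0,-4,0,0,8.8,0,-4,0,0,8.8,0,-2,0,0,8.8,0,0,0,0]'

```text
time: 2.6
position: [0.4791, 0.1726, 0.2384]
eef_rot: [0.997, -0.079, -0.0, -0.0]
wrist_force: [0.6, -0.9, -0.4]
gripper_width: 0.088
finger_force: 0.0
```

```bash
python3 - <<'E'
from h import *
f=grab('wrist'); o=bot.get_obs(); print(o['position'],o['eef_rot'],o['time'])
im=f['image'];P=cloud(f)
hsv=cv2.cvtColor(im,cv2.COLOR_BGR2HSV)
m=(hsv[...,0]>12)&(hsv[...,0]<35)&(hsv[...,1]>120)&(hsv[...,2]>120);m[250:]=0
ys,xs=np.nonzero(m);print('brass',len(xs),xs.min(),xs.max(),ys.min(),ys.max(),P[m].mean(0).round(4), xs[ys<=ys.min()+1])
# block top
b=(abs(P[...,2]-.045)<.003)&(abs(P[...,0]-.55)<.1)&(abs(P[...,1]-.18)<.12)
print(b.sum(),cv2.minAreaRect(P[b][:,:2].astype(np.float32)))
t=(abs(P[...,2]-.030)<.003)&(abs(P[...,0]-.5)<.06)&(abs(P[...,1]-.18)<.16)
print(t.sum(),cv2.minAreaRect(P[t][:,:2].astype(np.float32)))
g=(P[...,2]>.069)&(P[...,2]<.08)&(abs(P[...,0]-.5)<.06)&(abs(P[...,1]-.18)<.14)
print('grip',g.sum(),np.median(P[g],0),cv2.minAreaRect(P[g][:,:2].astype(np.float32)))
cv2.imwrite('pics/w2.png',cv2.resize(im[60:220,180:394],(800,600),interpolation=cv2.INTER_CUBIC))
E
```

```text
[0.47895152 0.17138384 0.23838251] [ 9.96814879e-01 -7.97492517e-02 -3.65638066e-04  1.44870796e-04] 2.65
brass 100 248 258 161 172 [0.4878 0.1946 0.0322] [253 252 253 254]
6175 ((0.5522249341011047, 0.18057067692279816), (0.1306503564119339, 0.10775425285100937), 80.2989273071289)
7093 ((0.5229653716087341, 0.1855931282043457), (0.19021281599998474, 0.08471539616584778), 81.93317413330078)
grip 455 [0.49997541 0.14275331 0.07449444] ((0.49908533692359924, 0.1423477828502655), (0.017885636538267136, 0.022262021899223328), 81.58797454833984)
```

View pics/w2.png

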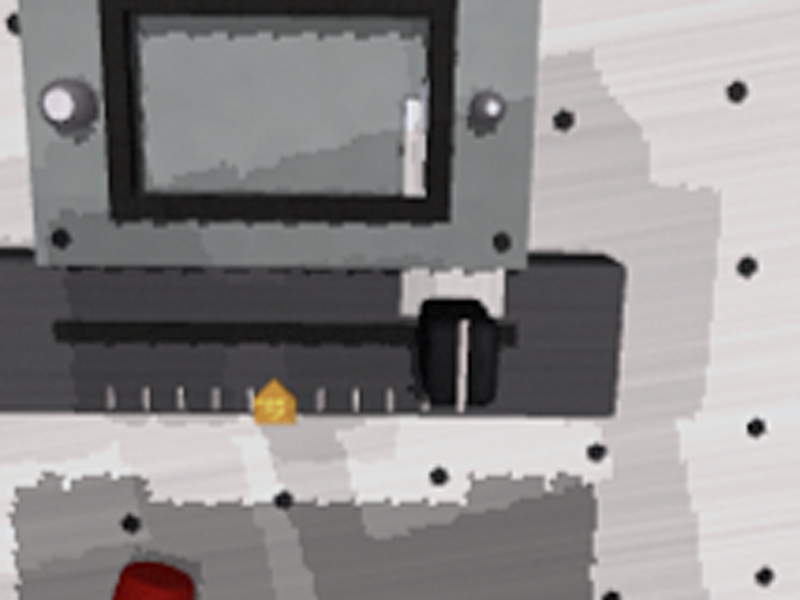

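The crop shows the pointer tip at full-image pixel (253,161), the grip with its white line near (303,155), and the dowels with the thick one on the left and the thin one on the right. The slide must move about +50 mm along the track. I'll turn and move over it, then descend.

>>> servo_tool --targets '[6,2.4,2.6,0,-0.02,6,0,0,4,0,6,0,0,4,0,6,0,0,4,0,6,0,0,4,0,6,0,0,2,0,6,0,0,1.1,0,6,0,0,0,0]'

```text
time: 3.45
position: [0.4982, 0.1404, 0.0471]
eef_rot: [0.997, -0.072, -0.001, 0.0]
wrist_force: [-0.1, -0.1, -0.0]
gripper_width: 0.0599
finger_force: 0.0
```

>>> servo_tool --targets '[1,0,0,0,0,1,0,0,0,0,1,0,0,0,0,1,0,0,0,0,1,0,0,0,0,1,0,0,0,0,1,0,0,0,0,1,0,0,0,0]' --grip_force 15

```text
time: 4.25
position: [0.4987, 0.1413, 0.048]
eef_rot: [0.997, -0.072, 0.0, -0.0]
wrist_force: [-0.4, 1.4, 3.1]
gripper_width: 0.0181
finger_force: 15.0
```

>>> servo_tool --targets '[1,0,-0.5,0,0,1,0,-0.8,0,0,1,0,-0.8,0,0,1,0,-0.8,0,0,1,0,-0.8,0,0,1,0,-0.8,0,0,1,0,-0.5,0,0,1,0,0,0,0,1,0,0,0,0]'

```text
time: 5.15
position: [0.507, 0.1918, 0.048]
eef_rot: [0.997, -0.072, 0.002, -0.001]
wrist_force: [5.7, 0.9, 2.5]
gripper_width: 0.0177
finger_force: 15.0
```

```bash
python3 - <<'E'
from h import *
f=grab('wrist'); o=bot.get_obs(); print(o['position'],o['eef_rot'],o['wrist_force'])
cv2.imwrite('pics/w3.png',cv2.resize(f['image'],(800,600),interpolation=cv2.INTER_CUBIC))
E
```

```text
[0.50701385 0.19172147 0.04799909] [ 9.97403510e-01 -7.19962348e-02  1.50733672e-03 -7.12815512e-04] [6.80028951 1.17368501 1.58010814]
```

View pics/w3.png

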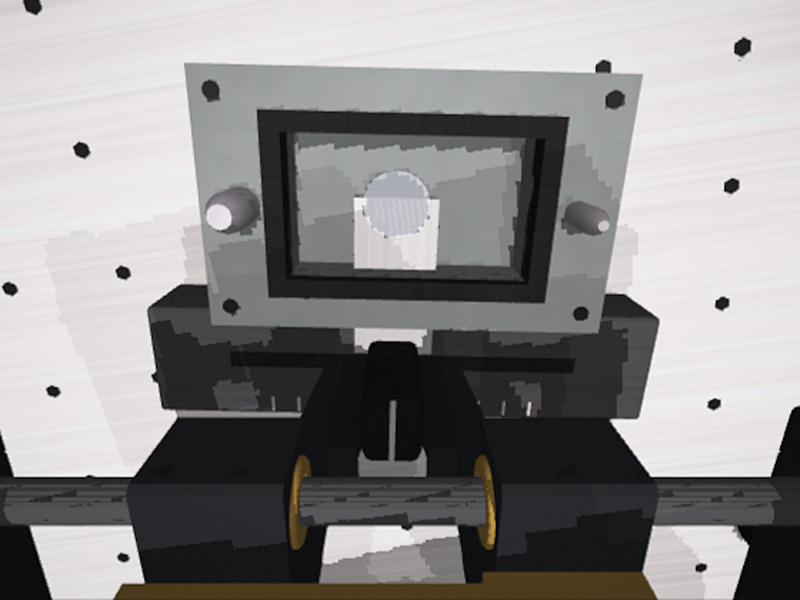

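The slide moved and the pointer is hidden behind the fingers. I'll release, rise and check.

>>> servo_tool --targets '[4,0,0,0,0,4,0,0,0,0,4,0,0,0,0,4,0,0,-3,0,4,0,0,-4,0,4,0,0,-4,0,4,0,0,-4,0,4,0,0,-2,0,4,0,0,0,0,4,0,0,0,0]'

```text
time: 6.2
position: [0.5052, 0.1907, 0.2167]
eef_rot: [0.997, -0.072, -0.001, 0.0]
wrist_force: [-0.2, 0.4, 0.2]
gripper_width: 0.0403
finger_force: 0.0
```

```bash
cat > m.py <<'E'
from h import *
f=grab('wrist'); o=bot.get_obs(); print(o['position'],o['eef_rot'],o['time'])
im=f['image'];P=cloud(f)
hsv=cv2.cvtColor(im,cv2.COLOR_BGR2HSV)
m=(hsv[...,0]>12)&(hsv[...,0]<35)&(hsv[...,1]>120)&(hsv[...,2]>120)&(abs(P[...,0]-.49)<.03)
ys,xs=np.nonzero(m);print('brass',len(xs),xs.min(),xs.max(),ys.min(),ys.max(),P[m].mean(0).round(4))
g=(P[...,2]>.071)&(P[...,2]<.08)&(abs(P[...,0]-.505)<.03)&(abs(P[...,1]-.19)<.05)
print('grip',g.sum(),P[g].mean(0),cv2.minAreaRect(P[g][:,:2].astype(np.float32)))
# dowel tips and block edges
b=(abs(P[...,2]-.0455)<.002)&(abs(P[...,0]-.565)<.09)&(abs(P[...,1]-.18)<.12)
b&=~m
c=max(cv2.findContours(b.astype(np.uint8),cv2.RETR_EXTERNAL,cv2.CHAIN_APPROX_NONE)[0],key=cv2.contourArea)
pts=np.array([plane(f,u,v,.045)[:2] for u,v in c[:,0]],np.float32)
print('block',cv2.minAreaRect(pts))
d=(P[...,2]>.055)&(P[...,2]<.07)&(abs(P[...,0]-.57)<.06)&(abs(P[...,1]-.18)<.09)
n,l,s,cc=cv2.connectedComponentsWithStats(d.astype(np.uint8))
for i in range(1,n):
    if s[i,4]>8: print('dowel',s[i],P[l==i].mean(0).round(4),P[l==i].max(0).round(4))
w=(im.min(2)>110)&g
print('line',w.sum(), P[w].mean(0) if w.any() else None)
E
python3 m.py; python3 - <<'E'
from h import *
im=load('wrist')['image']
cv2.imwrite('pics/w4.png',cv2.resize(im[60:270,140:420],(800,600),interpolation=cv2.INTER_CUBIC))
E
```

```text
[0.50504567 0.19064308 0.21617008] [ 9.97402646e-01 -7.20122503e-02 -1.45504625e-03  2.83595819e-04] 6.25
brass 14 268 278 198 199 [0.4861 0.195  0.0409]
grip 471 [0.50821357 0.19177499 0.07433871] ((0.5074591636657715, 0.19186949729919434), (0.01790778897702694, 0.022331107407808304), 81.37858581542969)
block ((0.5659454464912415, 0.17822495102882385), (0.12971395254135132, 0.07982219010591507), 80.53816986083984)
dowel [213 108  14  14 153] [0.5747 0.2287 0.0618] [0.5801 0.235  0.066 ]
dowel [334 113   9  10  71] [0.5579 0.1277 0.061 ] [0.5613 0.1308 0.0654]
dowel [264 170  20   7  72] [0.5179 0.19   0.0624] [0.5194 0.1987 0.07  ]
line 52 [0.50751881 0.19208338 0.07501352]
```

View pics/w4.png

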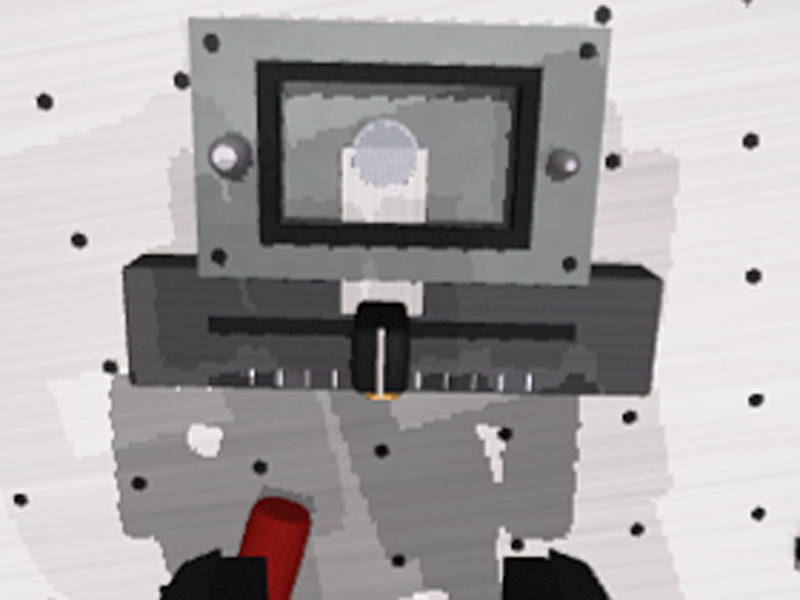

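The white line (381,360) sits over the brass pointer (380,397), and both have an along-track coordinate within 0.5 mm (0.2706 against 0.2702), so the slide is set. The lower half is centred at (0.5662,0.1782) with yaw about -0.163. Next is the upper half.

>>> servo_tool --targets '[8.5,1.5,3.7,0,0,8.5,1.5,3.7,0,0,8.5,1.5,3.7,0,0,8.5,1.5,3.7,0,0,8.5,1.5,3.7,0,0,8.5,1.5,3.7,0,0,8.5,1.5,3.7,0,0,8.5,1.5,3.7,0,0,8.5,1.5,3.7,0,0]'

```text
time: 7.15
position: [0.5912, -0.1597, 0.2156]
eef_rot: [0.997, -0.072, -0.002, -0.001]
wrist_force: [0.9, -0.4, -0.1]
gripper_width: 0.085
finger_force: 0.0
```

>>> servo_tool --targets '[8.5,0,0,0,-0.14,8.5,0,0,0,-0.14,8.5,0,0,0,-0.14,8.5,0,0,0,-0.14,8.5,0,0,0,-0.14,8.5,0,0,0,-0.14,8.5,0,0,0,-0.14,8.5,0,0,0,-0.14,8.5,0,0,0,-0.14,8.5,0,0,0,-0.14]'

```text
time: 8.15
position: [0.591, -0.158, 0.2155]
eef_rot: [0.808, 0.59, -0.001, -0.002]
wrist_force: [-0.1, 0.1, -0.0]
gripper_width: 0.0852
finger_force: 0.0
```

>>> servo_tool --targets '[8.5,0,0,0,-0.14,8.5,0,0,0,-0.14,8.5,0,0,0,-0.14,8.5,0,0,0,-0.14,8.5,0,0,0,0,8.5,0,0,0,0]'

```text
time: 8.75
position: [0.5912, -0.1581, 0.2164]
eef_rot: [0.617, 0.787, -0.0, -0.001]
wrist_force: [-0.6, 0.0, -0.3]
gripper_width: 0.0852
finger_force: 0.0
```

```bash
cat > u.py <<'E'
from h import *
f=grab('wrist'); o=bot.get_obs(); q=o['eef_rot'];print(o['position'],q,'phi',2*np.arctan2(q[1],q[0]),o['time'])
im=f['image'];P=cloud(f); p0=np.array([.597,-.155])
near=np.hypot(P[...,0]-p0[0],P[...,1]-p0[1])<.11
g=(abs(P[...,2]-.056)<.004)&near
print('wgrip',g.sum(),P[g].mean(0).round(4),cv2.minAreaRect(P[g][:,:2].astype(np.float32)))
b=((abs(P[...,2]-.016)<.003)&near)
c=max(cv2.findContours(b.astype(np.uint8),cv2.RETR_EXTERNAL,cv2.CHAIN_APPROX_NONE)[0],key=cv2.contourArea)
print('plate',cv2.minAreaRect(np.array([plane(f,u,v,.016)[:2] for u,v in c[:,0]],np.float32)))
h=((P[...,2]<.006)&near); m=np.zeros_like(b,np.uint8);cv2.drawContours(m,[c],-1,1,-1)
n,l,s,cc=cv2.connectedComponentsWithStats((h&(m>0)).astype(np.uint8))
for i in range(1,n):
    if s[i,4]>15: print('hole',s[i],plane(f,*cc[i],.016).round(4))
cv2.imwrite('pics/u1.png',cv2.resize(im,(800,600)))
E
python3 u.py
```

```text
[ 0.591317   -0.1581473   0.21675599] [ 6.16749247e-01  7.87159180e-01 -1.64636339e-04 -8.74562797e-04] phi 1.812379505489626 8.8
wgrip 1526 [ 0.6005 -0.1503  0.0551] ((0.6008250117301941, -0.15117312967777252), (0.02388901077210903, 0.05904878303408623), 12.891398429870605)
plate ((0.6009464859962463, -0.1516686975955963), (0.07981620728969574, 0.12990756332874298), 13.07402515411377)
hole [280 113  13  14 141] [ 0.589  -0.1007  0.016 ]
hole [280 213   8   6  35] [ 0.612  -0.2003  0.016 ]
```

View pics/u1.png

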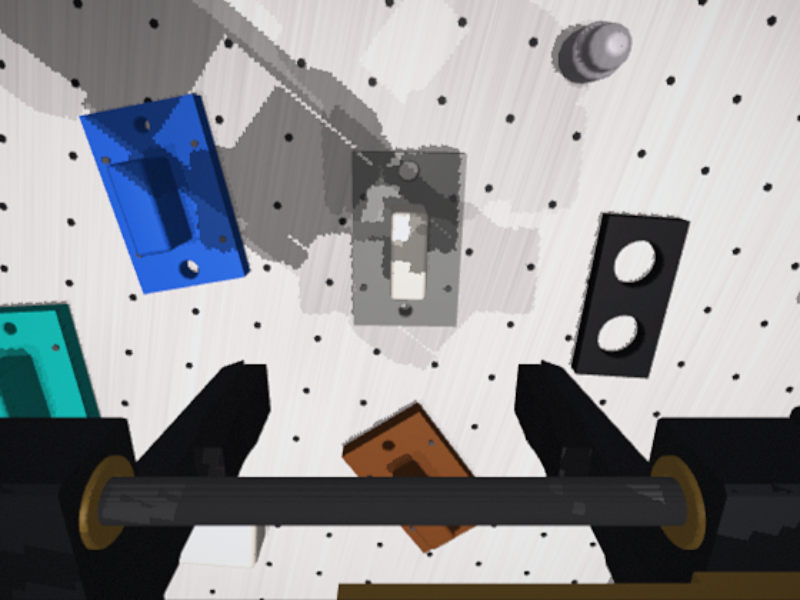

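The view shows the grey plate at (408,240) with the large hole at the top (408,170) and the small hole at the bottom (405,310). Its centre is (0.601,-0.1515) with yaw 0.227. Now I'll grasp the white block.

>>> servo_tool --targets '[6,0.4,1.1,0,0.015,6,0,0,4,0,6,0,0,4,0,6,0,0,4,0,6,0,0,4,0,6,0,0,2.5,0,6,0,0,1,0,6,0,0,0,0,6,0,0,0,0]'

```text
time: 9.7
position: [0.6019, -0.152, 0.024]
eef_rot: [0.622, 0.783, 0.0, 0.001]
wrist_force: [-0.1, 0.4, 0.6]
gripper_width: 0.0599
finger_force: 0.0
```

>>> servo_tool --targets '[1,0,0,0,0,1,0,0,0,0,1,0,0,0,0,1,0,0,0,0,1,0,0,0,0,1,0,0,0,0,1,0,0,0,0,1,0,0,0,0]' --grip_force 40

```text
time: 10.5
position: [0.6011, -0.1517, 0.023]
eef_rot: [0.621, 0.784, -0.0, -0.0]
wrist_force: [-1.7, -0.3, 4.5]
gripper_width: 0.0241
finger_force: 40.0
```

>>> servo_tool --targets '[1,0,0,-2,0,1,0,0,-4,0,1,0,0,-4,0,1,0,0,-3,0,1,0,0,0,0.1,1,0,0,0,0.1,1,0,0,0,0.1,1,0,0,0,0.093,1,2,-0.6,0,0,1,3,-0.8,0,0]'

```text
time: 11.5
position: [0.5951, -0.0998, 0.1518]
eef_rot: [0.762, 0.647, -0.0, -0.001]
wrist_force: [0.7, 0.2, -3.6]
gripper_width: 0.0236
finger_force: 40.0
```

>>> servo_tool --targets '[1,3,-0.8,0,0,1,3.5,-1,0,0,1,3.5,-1,0,0,1,3.5,-1,0,0,1,3.5,-1,0,0,1,3.5,-1,0,0,1,3.5,-1,0,0,1,2,-0.4,0,0,1,1,-0.2,0,0,1,0,0,0,0]'

```text
time: 12.5
position: [0.5657, 0.1796, 0.1524]
eef_rot: [0.761, 0.648, -0.0, -0.0]
wrist_force: [-0.4, -0.2, -2.8]
gripper_width: 0.0236
finger_force: 40.0
```

```bash
cat > w.py <<'E'
from h import *
f=grab('wrist'); o=bot.get_obs(); q=o['eef_rot'];p=o['position'];phi=2*np.arctan2(q[1],q[0]);print(p,'phi',phi,o['time'],o['wrist_force'])
e=np.array([.5662,.1782])-p[:2];print('tool dx,dy cm',100*(e@[np.cos(phi),np.sin(phi)]),100*(e@[np.sin(phi),-np.cos(phi)]),'roll',phi-1.408)
im=f['image'];P=cloud(f);zt=p[2]-.023+.016
b=(abs(P[...,2]-zt)<.004)&(np.hypot(P[...,0]-p[0],P[...,1]-p[1])<.1)
print('plate top',b.sum(), np.median(P[b],0) if b.any() else 0)
if b.sum()>500:
    c=max(cv2.findContours(b.astype(np.uint8),cv2.RETR_EXTERNAL,cv2.CHAIN_APPROX_NONE)[0],key=cv2.contourArea)
    print(cv2.minAreaRect(np.array([plane(f,u,v,zt)[:2] for u,v in c[:,0]],np.float32)))
cv2.imwrite('pics/u2.png',cv2.resize(im,(800,600)))
E
python3 w.py
```

```text
[0.56598285 0.178474   0.15243251] phi 1.4092378839607207 12.55 [ 0.736665    0.09790781 -3.35638718]
tool dx,dy cm -0.023550554773169717 0.025839708235282328 roll 0.0012378839607207759
plate top 18178 [0.57280843 0.218236   0.14464134]
((0.5697978734970093, 0.20441171526908875), (0.08129903674125671, 0.07960010319948196), 80.88704681396484)
```

View pics/u2.png

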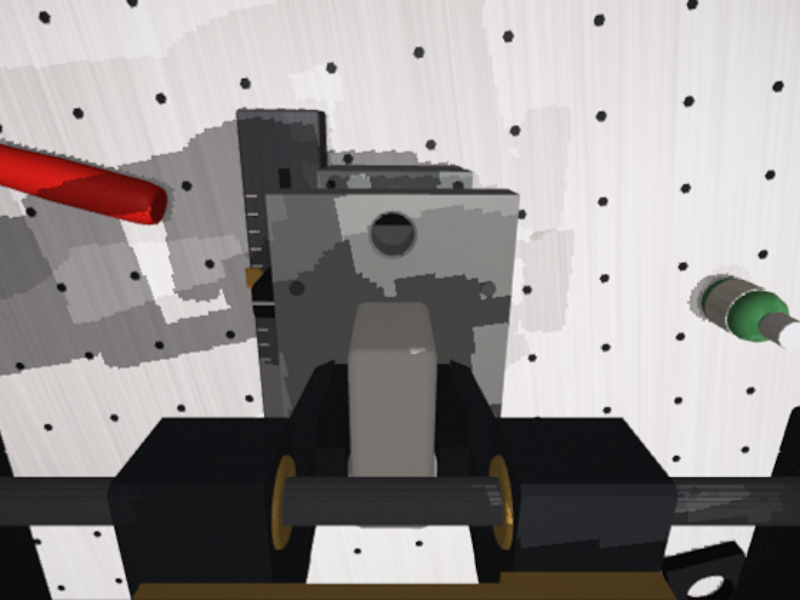

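The plate is held squarely. Its large hole is at (393,232), and the slide grip and pointer are just visible at (262,285). I'll descend to just above the dowels and check hole against dowel.

>>> servo_tool --targets '[1,0,0,2,0,1,0,0,2,0,1,0,0,1.4,0,1,0,0,0,0,1,0,0,0,0]'

```text
time: 13.05
position: [0.5667, 0.1775, 0.0991]
eef_rot: [0.763, 0.647, 0.0, 0.0]
wrist_force: [-0.2, -0.0, -3.3]
gripper_width: 0.0235
finger_force: 40.0
```

```bash
cat > hole.py <<'E'
from h import *
def go(f,p,phi,zt):
    P=cloud(f); near=np.hypot(P[...,0]-p[0],P[...,1]-p[1])<.1
    b=((abs(P[...,2]-zt)<.003)&near).astype(np.uint8)
    cs,hi=cv2.findContours(b,cv2.RETR_CCOMP,cv2.CHAIN_APPROX_NONE)
    for c,hh in zip(cs,hi[0]):
        if hh[3]>=0 and cv2.contourArea(c)>60:
            w=np.array([plane(f,u,v,zt)[:2] for u,v in c[:,0]],np.float32)
            (x,y),r=cv2.minEnclosingCircle(w); e=np.array([x,y])-p[:2]
            print('hole r',round(r,4),x,y,'rel tool x,y mm',1e3*(e@[np.cos(phi),np.sin(phi)]),1e3*(e@[np.sin(phi),-np.cos(phi)]))
a=load('wrist'); go(a,np.array([.56598,.17847,.1524]),1.4092,.1454)
f=grab('wrist'); o=bot.get_obs();q=o['eef_rot'];p=o['position'];phi=2*np.arctan2(q[1],q[0]);print(p,phi,o['wrist_force'])
go(f,p,phi,p[2]-.007)
cv2.imwrite('pics/u3.png',cv2.resize(f['image'][80:290,140:420],(800,600),interpolation=cv2.INTER_CUBIC))
E
python3 hole.py
```

```text
hole r 0.0073 0.5741561055183411 0.23155972361564636 rel tool x,y mm 53.713540693351064 -0.4722300461497317
[0.56685404 0.17769983 0.09955982] 1.4070696300001886 [-0.1107275  -0.6791773  -3.24186611]
hole r 0.0074 0.5753476619720459 0.22923684120178223 rel tool x,y mm 52.23222125737442 -0.02030173044731857
```

View pics/u3.png

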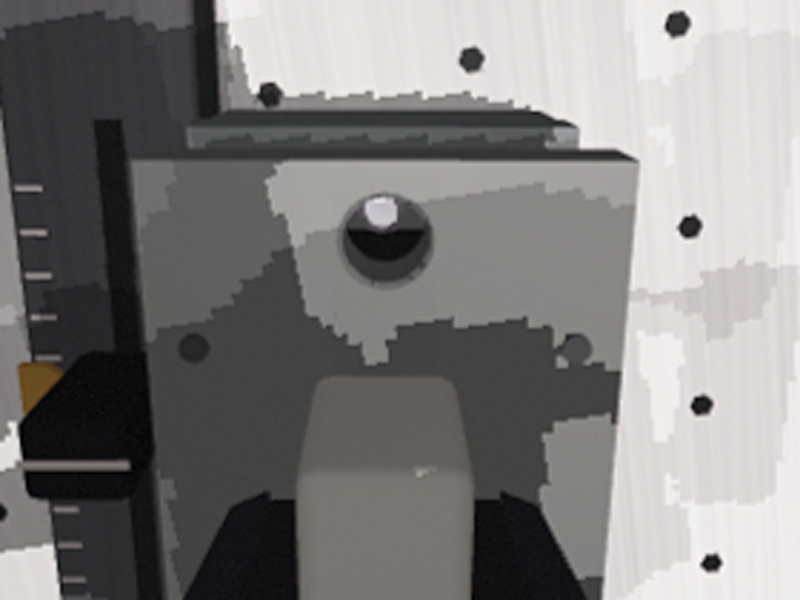

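```bash
python3 - <<'E'
from h import *
f=load('wrist'); im=f['image']
m=(im.min(2)>130).astype(np.uint8); m[:,:255]=0;m[:,290:]=0;m[:145]=0;m[163:]=0
ys,xs=np.nonzero(m);print(len(xs),xs.min(),xs.max(),ys.min(),ys.max())
print('tip',plane(f,xs.mean(),ys.mean(),.065))
E
```

```text
325 255 289 145 162
tip [0.57307616 0.23127756 0.065     ]
```

```bash
python3 - <<'E'
from h import *
f=load('wrist'); im=f['image']
m=(im.min(2)>150).astype(np.uint8)
n,l,s,c=cv2.connectedComponentsWithStats(m[144:168,262:286]); print([(r.tolist(),k.round(1).tolist()) for r,k in zip(s[1:],c[1:])])
for i in range(1,n):
  if s[i,4]>20: print('tip',plane(f,262+c[i,0],144+c[i,1],.065))
print(plane(f,273.4,153.7,.065))
E
```

```text
[([0, 0, 24, 8, 108], [10.9, 2.0]), ([6, 5, 11, 10, 92], [11.2, 9.4])]
tip [0.57509628 0.23334806 0.065     ]
tip [0.57459073 0.22938776 0.065     ]
[0.57469358 0.22923226 0.065     ]
```

The tip seen through the hole is at (0.5746,0.2294) and the hole centre at (0.5753,0.2292). I'll correct by 0.7 mm and lower in steps.

>>> servo_tool --targets '[1,0.03,-0.07,0.4,0,1,0,0,0.4,0,1,0,0,0.4,0,1,0,0,0.4,0,1,0,0,0,0,1,0,0,0,0]'

```text
time: 13.7
position: [0.5657, 0.1788, 0.0827]
eef_rot: [0.762, 0.647, -0.0, -0.0]
wrist_force: [0.0, -0.0, -2.6]
gripper_width: 0.024
finger_force: 40.0
```

>>> servo_tool --targets '[1,0,0,0.2,0,1,0,0,0.2,0,1,0,0,0.2,0,1,0,0,0,0]'

```text
time: 14.1
position: [0.5655, 0.1787, 0.0764]
eef_rot: [0.762, 0.647, -0.0, -0.0]
wrist_force: [0.4, 1.2, -3.0]
gripper_width: 0.0232
finger_force: 40.0
```

Entered cleanly, with no jam. Now pressing down on the seal.

>>> servo_tool --targets '[1,0,0,0.2,0,1,0,0,0.2,0,1,0,0,0.2,0,1,0,0,0.2,0,1,0,0,0,0,1,0,0,0,0]' --grip_force 55

```text
time: 14.7
position: [0.5658, 0.1788, 0.0694]
eef_rot: [0.762, 0.647, 0.0, 0.0]
wrist_force: [-2.4, -0.9, 7.0]
gripper_width: 0.0235
finger_force: 55.0
```

>>> servo_tool --targets '[1,0,0,0.15,0,1,0,0,0.1,0,1,0,0,0,0,1,0,0,0,0]'

```text
time: 15.1
position: [0.5658, 0.1788, 0.0679]
eef_rot: [0.762, 0.647, 0.001, 0.0]
wrist_force: [-6.2, -1.2, 12.7]
gripper_width: 0.0233
finger_force: 55.0
```

>>> servo_tool --targets '[1,0,0,0.1,0,1,0,0,0.1,0,1,0,0,0,0,1,0,0,0,0,1,0,0,0,0]'

```text
time: 15.6
position: [0.5658, 0.1788, 0.0679]
eef_rot: [0.762, 0.647, 0.001, 0.001]
wrist_force: [-12.0, -2.8, 29.8]
gripper_width: 0.0235
finger_force: 55.0
```

```bash
python3 - <<'E'
from h import *
f=grab('wrist');o=bot.get_obs();print(o['position'],o['wrist_force'],o['torque'],o['gripper_width'])
P=cloud(f);x,y=P[...,0],P[...,1]
u=np.array([.162,.987]);n=np.array([.987,-.162]);c=[.5662,.1782]
a=(x-c[0])*u[0]+(y-c[1])*u[1]; b=(x-c[0])*n[0]+(y-c[1])*n[1]
for s in(-1,1):
    m=(a>.02)&(a<.06)&(abs(b-s*.03)<.007)&(abs(P[...,2]-.06)<.01);print('top z side',s,m.sum(),np.median(P[m][:,2]))
    m=(a>.056)&(a<.063)&(abs(b-s*.02)<.02)&(abs(P[...,2]-.06)<.01);print(' front',m.sum(),np.median(P[m][:,2]))
g=(P[...,2]>.071)&(P[...,2]<.08)&(abs(a-.01)<.025)&(b<-.047)&(b>-.08)
print('slide grip',g.sum(),a[g].min(),a[g].max(),'index a', (np.array([.4878,.1946])-c)@u)
s=grab('side')['image']; A=cv2.resize(s[225:325,205:305],(400,400),interpolation=cv2.INTER_CUBIC)
B=cv2.resize(f['image'][80:300,130:350],(400,400),interpolation=cv2.INTER_CUBIC)
cv2.imwrite('pics/fin.png',np.hstack([A,B]))
E
```

```text
[0.56581575 0.17878279 0.06786754] [-11.00249099  -2.44406361  29.63125971] [-0.41561936  2.02245557 -0.05645904] 0.023383952823433526
top z side -1 2396 0.06024543850287263
 front 1307 0.060195571272067816
top z side 1 2391 0.06029643768450019
 front 1317 0.06020885305759527
slide grip 1603 -0.004137760715447795 0.013603600453971946 index a 0.0034859999999999926
```

View pics/fin.png

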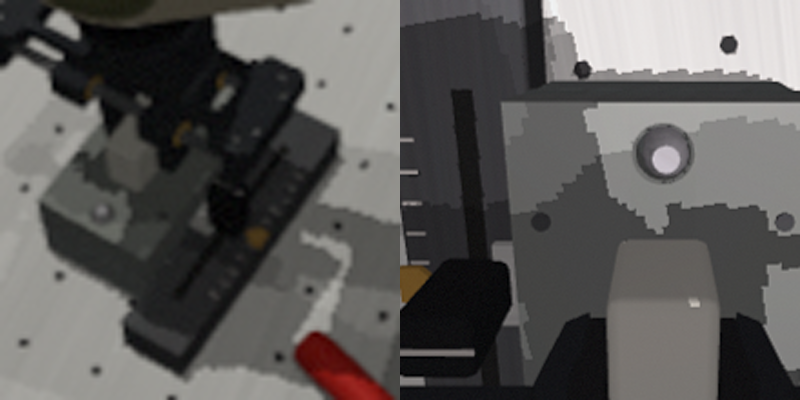

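The halves are closed: the plate top is level at 60.2 mm on both sides, the arm is at a hard stop with 30 N of press, the dowel shows in the large hole at (665,155), and the slide is still by its pointer. Handing in.

```bash
python3 -c "
from cell import bot
print(bot.hand_in())"
```

```text
the job is handed in; nothing more can be done
None
```

I set the slide to the brass pointer (about 0.5 mm off as measured after release), fitted the upper half with the thick dowel in the large hole, and handed in at about 15.7 s with the pair held pressed fully closed at about 30 N; the hand-in returned no verdict.

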